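# Clear the joint of a two-piece plaque

### The job

Damp the dust by pressing the spray bottle's cap fully down and letting it spring back up; then take the joint raker from the tool rack and guide its tip along the whole open joint between the plaque's two halves, from the open edge to the wooden batten, keeping the tip down in the joint, gently (never pressing over 30 N) and slowly (under 8 cm a second while in the joint). Finally lower the raker, without dropping it, back into the empty hole of the rack so that it stands upright on its guard, and leave everything else where it is.

Things in the scene. Friction and masses are not known exactly. Their poses are not given: they have to be found in the camera images.
- panel: Fixed plaque: two terracotta halves on a plywood board, together 130 (x) x 160 (y) mm, top face 24 mm above the table. Between them an open bent joint, 12 mm wide, 12 deep (floor 12 mm above the table); centre line (15, 80), (15, 25), (-15, -25), (-15, -80) mm in x, y. Open at the +y edge; ends at the -y edge on a batten 18 mm wide, top at 38 mm. Origin: on the table under the centre
- seam_start (a point): open end of the joint at the plaque's +y edge, on the centre line, at the height of the top face (12 mm above the joint's floor)
- seam_bend1 (a point): first bend of the joint, on the centre line, at the height of the top face
- seam_bend2 (a point): second bend of the joint, on the centre line, at the height of the top face
- seam_end (a point): end of the joint at the batten's inner face, on the centre line, at the height of the top face
- sprayer: aluminium spray bottle, 58 mm across, fixed to the table by a square steel foot (85 mm); cap top 152 mm above the table. Origin: on the table at its axis; the nozzle points along its -x
- spray_cap (a joint): travel of the bottle's sprung white cap, a disc 30 mm across with a small nozzle: 0 up, 0.008 m fully down; it is fully down at about 5 N and springs back by itself
- spray_top (a point): centre of the top of the cap (moves with it)
- raker: joint raker: the rack's tool with a plain straight round wooden handle, nothing on top; 145 mm long, 40 to 80 g. Origin: tip of its steel point; z up along its axis. Point 4 mm across at the tip, 8 mm from 20 mm up; round guard (28 mm across) from 55 to 60 mm; handle 18 mm across from 60 to 145 mm. In the rack it hangs by its guard, point down, tip 10 mm above the table
- rack: fixed wooden block 180 mm (x) x 56 mm (y) x 65 mm high with a row of three round through holes, 17 mm across, 60 mm apart along its x; three tools stand in it, in any order. Origin: on the table under its centre
- rack_hole0 (a point): centre of the mouth of the hole at x = -60 mm, on the rack's top
- rack_hole1 (a point): centre of the mouth of the middle hole, on the rack's top
- rack_hole2 (a point): centre of the mouth of the hole at x = +60 mm, on the rack's top
- loop_tool: another tool in the rack, with a short handle 20 mm across and a wire loop on top, 145 mm long; origin at its tip, z up. Leave it
- glaze_brush: another tool in the rack, with a thin handle and a dark tuft on top, 148 mm long; origin at its tip, z up. Leave it
- wheel: round metal banding wheel, 164 mm across, 52 mm high, fixed; origin on the table at its axis
- bowl: white bowl, 110 mm across, 45 mm high, standing on the banding wheel; origin at its foot
- mug: mug, 76 mm across and 85 mm high; origin at its foot
- glaze_jar: closed jar, 72 mm across and 90 mm high; origin at its foot
- brush_pot: pot of brushes, 76 mm across, about 180 mm high; origin at its foot
- rib: flat wooden scraper lying on the table, 40 x 70 x 8 mm; origin under its centre
- test_tile: white tile lying on the table, 50 x 50 x 8 mm; origin under its centre
- bud_vase: small closed white vase, 76 mm across, 100 mm high; origin at its foot

How it is judged:
By the outcome, as a careful person would: the job done as asked, in the order asked, and still so for the second after the job is handed in, with the robot touching nothing.
It also fails if it takes over 72 s, if anything falls off the work surface, if the arm or the gripper's body presses on something with over 40 N, if the wrist force passes 120 N, or if a joint passes its speed limit or range.

### The arm

A 6-joint arm with a two-finger parallel gripper is mounted at the origin on the work surface. World frame = base frame: x ahead of the robot, y to its left, z up, the work surface at z = 0. Lengths are in m, angles in rad, forces in N, time in s.
With the tool pointing down it reaches from about 0.2 to 0.875 m from the base axis. Payload 3.4 kg.
Tool frame: the origin (TCP) lies between the finger pads; the fingertips stand 14 mm ahead of it and the grasp point (between the pads) lies 5 mm behind it; z points along the fingers, y is the line along which they close (so a half turn about z gives the same grasp; the last joint's range is limited). The gripper opens to 94 mm and grips with 3 to 60 N. Pads are 16 mm wide; open, the fingers measure 119 mm over their backs; the gripper's body (75 mm by 177 mm) begins 78 mm behind the grasp point.
Start: joints at [-1.224, 0.276, 1.505, -0, 1.361, -0.121], TCP at [0.259, -0.513, 0.219] pointing down, gripper open.
Joint ranges: [-2.89, 2.89], [-0.75, 2.08], [0.22, 2.7], [-1.18, 4.32], [0.11, 2.71], [-2.7, 2.7]. Speed limits (rad/s): [2.57, 2.57, 3.14, 3.14, 3.14, 3.14].

### API

Orientations are given as a rotation vector (axis times angle).
In Python, from plant import sensors, capture, get_calibration, ticket gives the robot as it stands. The module is installed in compiled form; this text tells all that it offers.
- The arm moves only by the shell command python3 -m pendant 'ROWS' [OPENING]. ROWS is JSON, a list that holds one entry, the list of rows, each a list of 4 numbers: the shift along the tool's x, y, z in cm, then the turn about the tool's z in rad. In form: [[[x, y, z, yaw], ...]]. A call has 1 to 5 rows; each row shifts and turns the commanded pose from where the row before left it, along the tool's axes as they then stand; what a row does not reach is not made up. A row lasts 1/10 s, in which the tool goes at most 50 mm and 8.59 degrees, less where a joint would pass 70% of its speed; a pose out of reach is approached as far as the arm can. A call with a gripper value outside its range is refused whole. OPENING is the closure, from 0 (fully open) to 1 (shut), set as the call begins (- or left out, the last holds). The fingers move at their own pace and stop on an object; the grip force is fixed at half the most. Time passes only in rows, so rows that do not move let the fingers close. It gives the time, the measured TCP pose, the force, the opening and the grip force at its end, in the units of the state.
- sensors.read_state(): the state, without advancing time (a new reading comes with each control period).
- capture(name): name is "scene" or "top"; returns (picture, depth): 420x560x3 uint8, blue, green, red; 420x560 float32, m along the optical axis (not along the pixel's ray), 0 where there is no reading.
- get_calibration(name): a dict with "intrinsics" (3x3 intrinsics, pixels), "rvec" (rotation vector, rad) and "tvec" (3), from world to camera coordinates, as OpenCV has them. Camera axes: x right, y down, z forward; pixel columns grow to the right and rows downward; lengths in m; the calibration is good to about 2 mm. A picture is of the moment at which its call begins. get_calibration takes no time and is no camera call.
- ticket.close_job(): hands the job in; it is judged then, once.
The state is a dict: "t": time; "joint_pos": joint angles; "joint_velocities": joint speeds; "tau": joint torques, N m; "ee_pos": TCP position; "tool_rot": TCP orientation; "ft_force": force on the tool from outside, world axes, zero at the start; "torque": the same for the moment, N m; "finger_gap": opening from 0.0 (shut) to 1.0 (fully open); "grasp_force": force on a finger pad.
Only numpy, scipy, OpenCV 4.12 (cv2) and the standard library are available. Lean on these libraries where they do the work, as an engineer would, in place of code of your own. Each camera call takes 0.05 s, during which the arm holds its last target. There are 200 camera calls.

## Working session

There is one attempt and no reset: what is moved stays moved. The work goes in short steps, Python scripts to look and compute and a shell command to move; the robot and the scene stay as the last step left them, time stands still between calls to the robot, and variables do not carry over. Pictures are saved under pics/ and viewed, at most 10 in all, crops included, and the job is handed in when it is done.

```bash
mkdir -p pics; cat > h.py <<'E'
import numpy as np,cv2
from plant import sensors,capture,get_calibration
def cal(n):
    c=get_calibration(n);K=np.array(c['intrinsics']);R=cv2.Rodrigues(np.array(c['rvec'],float))[0];t=np.array(c['tvec'],float).ravel();return K,R,t
def ray(n,u,v,z):
    K,R,t=cal(n);o=-R.T@t;d=R.T@np.linalg.inv(K)@[u,v,1];return o+d*(z-o[2])/d[2]
def cloud(n,D):
    K,R,t=cal(n);v,u=np.mgrid[:D.shape[0],:D.shape[1]];P=np.stack([(u-K[0,2])/K[0,0]*D,(v-K[1,2])/K[1,1]*D,D],-1)-t;return P@R
def proj(n,p):
    K,R,t=cal(n);q=K@(R@np.array(p)+t);return q[:2]/q[2]
E
python3 - <<'E'
from h import *
for n in('top','scene'):
    I,D=capture(n);cv2.imwrite(f'pics/{n}0.png',I);np.savez(f'{n}0.npz',I=I,D=D)
    K,R,t=cal(n);print(n,K.round(1).tolist(),(-R.T@t).round(3),R[2].round(2))
print(sensors.read_state())
E
```

```text
top [[535.4, 0.0, 278.6], [0.0, 535.4, 206.8], [0.0, 0.0, 1.0]] [0.434 0.02  1.275] [ 0.06 -0.03 -1.  ]
scene [[404.3, 0.0, 284.0], [0.0, 404.3, 207.9], [0.0, 0.0, 1.0]] [1.106 0.604 0.706] [-0.56 -0.59 -0.58]
{'t': 0.1, 'joint_pos': array([-1.22402753e+00,  2.76528892e-01,  1.50597399e+00, -5.19734379e-05,
        1.36071662e+00, -1.21022211e-01]), 'joint_velocities': array([-0.00205706, -0.00122964, -0.00277974, -0.00101312,  0.00079293,
        0.00010642]), 'tau': array([ 1.54949073e-03, -4.05453086e+01, -2.37779295e+01,  7.02650123e-02,
        2.98923464e-02, -5.25377254e-05]), 'ee_pos': array([ 0.25907831, -0.51278655,  0.21870583]), 'tool_rot': array([-3.05447909e+00, -7.27766143e-01,  3.66965501e-04]), 'ft_force': array([-0.78292869,  0.2675412 ,  0.35908783]), 'torque': array([ 0.0120571 , -0.04031286, -0.0076977 ]), 'grasp_force': 0.0, 'finger_gap': 1.001924350124831}
```

View pics/top0.png

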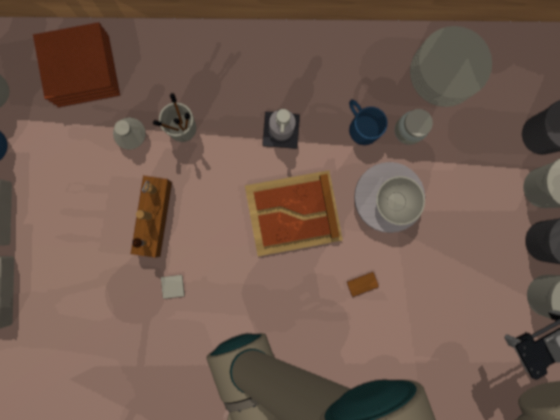

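View pics/scene0.png

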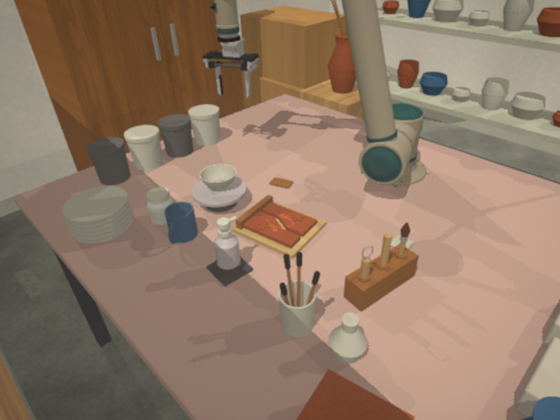

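The top view has image up = +x and image right = -y. It shows the rack at about (152,217), the panel at (293,213) with its batten on the right, and the sprayer at (283,125). In the scene view the raker is the middle tool, at about (386,245). The next step is an enlarged crop.

```bash
python3 - <<'E'
from h import *
f=np.load('top0.npz');I=f['I'];D=f['D'];P=cloud('top',D)
c=I[95:265,120:350];c=cv2.resize(c,None,fx=3.4,fy=3.4,interpolation=cv2.INTER_CUBIC);cv2.imwrite('pics/crop1.png',cv2.convertScaleAbs(c,alpha=1.4))
# scene crop of rack
s=np.load('scene0.npz')['I'][200:320,190:440];cv2.imwrite('pics/crop2.png',cv2.convertScaleAbs(cv2.resize(s,None,fx=3.2,fy=3.2,interpolation=cv2.INTER_CUBIC),alpha=1.3))
for uv in[(283,115),(142,214),(150,186),(138,243),(160,215),(270,200),(290,235),(330,205),(250,215),(230,260),(289,200)]:
    print(uv,P[uv[1],uv[0]].round(4))
E
```

```text
(283, 115) [ 0.7001 -0.0242  0.149 ]
(142, 214) [0.4891 0.2704 0.1538]
(150, 186) [0.551  0.2615 0.1209]
(138, 243) [0.4288 0.2796 0.1463]
(160, 215) [0.4912 0.2503 0.0635]
(270, 200) [0.5282 0.002  0.0203]
(290, 235) [ 0.4458 -0.0443  0.0274]
(330, 205) [ 0.5153 -0.1374  0.0354]
(250, 215) [0.4932 0.0491 0.0147]
(230, 260) [0.3875 0.0966 0.0011]
(289, 200) [ 0.5281 -0.0426  0.021 ]
```

View pics/crop1.png

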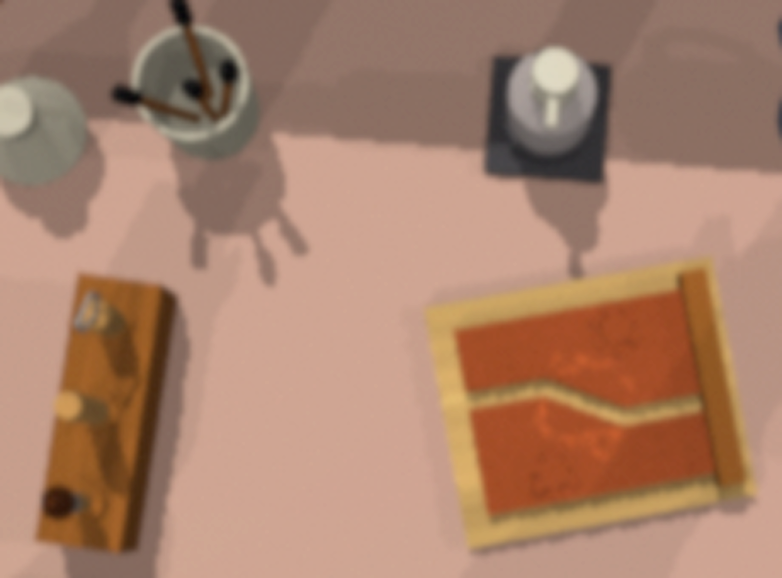

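View pics/crop2.png

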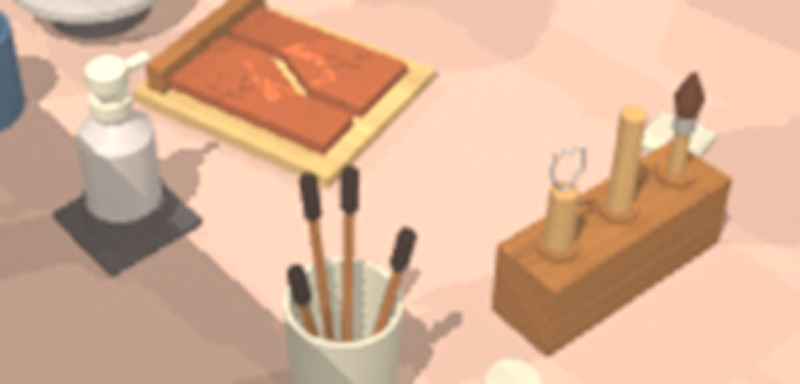

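The crop shows the raker top at about (68,405), the cap at (555,70), and the joint running (470,400), (547,388), (625,418), (702,405). The raker is confirmed as the middle tool.

```bash
cat > m.py <<'E'
from h import *
f=np.load('top0.npz');I=f['I'];S=cv2.resize(I,None,fx=4,fy=4,interpolation=cv2.INTER_CUBIC)
H=cv2.cvtColor(S,cv2.COLOR_BGR2HSV)
def big(m):
    m=m.astype(np.uint8);c,_=cv2.findContours(m,cv2.RETR_EXTERNAL,cv2.CHAIN_APPROX_NONE);return max(c,key=cv2.contourArea)
px=lambda p:((np.asarray(p,float).reshape(-1,2)+.5)/4-.5)
W=lambda p,z:np.array([ray('top',u,v,z) for u,v in px(p)])[:,:2]
def roi(m,x0,y0,x1,y1):
    k=np.zeros(m.shape,bool);k[y0*4:y1*4,x0*4:x1*4]=1;return m&k
h,s,v=cv2.split(H)
print('hsv terracotta',H[200*4,270*4],'floor',H[213*4,262*4],'batten',H[205*4,330*4],'wood',H[177*4,270*4],'rack',H[200*4,155*4])
ter=roi((h<9)&(s>190),240,165,345,265)
T=cv2.morphologyEx(ter.astype(np.uint8),cv2.MORPH_CLOSE,np.ones((45,45)))
r=cv2.minAreaRect(W(big(T),.024).astype(np.float32));print('terracotta rect',r);print(cv2.boxPoints(r).round(4))
cap=roi((v>150)&(s<70),265,105,300,127)
c=big(cap);M=cv2.minEnclosingCircle(W(c,.152).astype(np.float32));print('cap',M)
E
python3 m.py; python3 - <<'E'
from h import *
I=np.load('top0.npz')['I'];H=cv2.cvtColor(I,cv2.COLOR_BGR2HSV)
print('cap',H[108:130:2,283].tolist());print('rk',H[214,134:152].tolist())
q=lambda x,y:(120+(x+.5)/3.4-.5,95+(y+.5)/3.4-.5)
for n,p,z in[('start',(470,400),.018),('b1',(547,388),.018),('b2',(625,418),.018),('end',(702,405),.018),('rtop',(68,405),.145+.010-.0),('cap',(555,70),.152),('rk1',(80,275),.065),('rk2',(175,290),.065),('rk3',(125,552),.065),('rk4',(37,542),.065)]:
    print(n,ray('top',*q(*p),z).round(4))
E
```

```text
hsv terracotta [  9 193 115] floor [ 18 137 132] batten [ 14 190 102] wood [  9  72 141] rack [ 14 189  70]
terracotta rect ((0.4624703526496887, -0.09891802072525024), (0.029560931026935577, 0.05592046305537224), 5.585615634918213)
[[ 0.445  -0.0725]
 [ 0.4505 -0.1282]
 [ 0.4799 -0.1253]
 [ 0.4745 -0.0697]]
cap ((0.6983486413955688, -0.023814726620912552), 0.012551471590995789)
cap [[13, 54, 109], [21, 34, 152], [23, 34, 159], [24, 32, 158], [24, 32, 159], [23, 32, 159], [24, 31, 157], [23, 34, 128], [22, 36, 128], [22, 35, 138], [21, 36, 136]]
rk [[10, 80, 141], [13, 96, 143], [15, 124, 146], [16, 142, 147], [17, 146, 148], [16, 146, 147], [17, 147, 147], [16, 145, 146], [17, 147, 139], [17, 147, 120], [17, 150, 92], [16, 150, 75], [17, 147, 71], [16, 147, 71], [16, 149, 72], [17, 154, 73], [15, 156, 77], [15, 172, 86]]
start [0.4994 0.0305 0.018 ]
b1 [ 0.5076 -0.0227  0.018 ]
b2 [ 0.4868 -0.0767  0.018 ]
end [ 0.4957 -0.1303  0.018 ]
rtop [0.4895 0.275  0.155 ]
cap [ 0.6989 -0.0238  0.152 ]
rk1 [0.5804 0.2887 0.065 ]
rk2 [0.5704 0.2259 0.065 ]
rk3 [0.3971 0.257  0.065 ]
rk4 [0.4039 0.3145 0.065 ]
```

```bash
sed -i 's/(h<9)&(s>190)/(h<=11)\&(s>165)/; s/240,165,345,265/245,170,327,252/' m.py; cat >> m.py <<'E'
# panel frame fit
b=cv2.boxPoints(r);e=[b[1]-b[0],b[2]-b[1]];y=max(e,key=np.linalg.norm);y=y/np.linalg.norm(y);y=y if y[1]>0 else -y;x=np.array([y[1],-y[0]])
o=np.array(r[0])-y*.009;print('panel',o,'yaw',np.arctan2(-y[0],y[1]))
for n,p in dict(start=(15,80),b1=(15,25),b2=(-15,-25),end=(-15,-62)).items(): print(n,(o+x*p[0]/1e3+y*p[1]/1e3).round(4))
fl=roi((h>13)&(s<185)&(v>60),245,170,327,252)&(cv2.erode(cv2.convexHull(big(T)) is not None and cv2.fillPoly(np.zeros_like(h),[cv2.convexHull(big(T))],1),np.ones((9,9)))>0)
c=big(fl);w=W(c,.016);print('floor extents',cv2.contourArea(c)/16)
l=(w-o)@np.c_[x,y]*1e3
for a in range(70,-62,-15):
    k=l[abs(l[:,1]-a)<2,0]; print(a,k.min().round(1) if len(k) else'',k.max().round(1) if len(k) else '')
# raker top, rack
rt=roi((s>110)&(h>=13)&(v>125),132,206,152,222);w=W(big(rt),.155);print('rtop',cv2.minAreaRect(w.astype(np.float32)))
R2=roi((h>=10)&(h<=19)&(s>165),128,172,164,262);R2=cv2.morphologyEx(R2.astype(np.uint8),cv2.MORPH_CLOSE,np.ones((41,41)));print('rack(blend top/side)',cv2.minAreaRect(W(big(R2),.065).astype(np.float32)))
P=cloud('top',f['D']);m=(abs(P[...,2]-.065)<.004);m[:, :125]=0;m[:,175:]=0;m[:170]=0;m[265:]=0
print('rack depth',cv2.minAreaRect(P[m][:,:2].astype(np.float32)))
E
python3 m.py
python3 - <<'E'
from h import *
f=np.load('scene0.npz');P=cloud('scene',f['D']);H=cv2.cvtColor(f['I'],cv2.COLOR_BGR2HSV)
# raker handle & cap in scene via crop2 coords
q=lambda x,y:(190+(x+.5)/3.2-.5,200+(y+.5)/3.2-.5)
for n,p,z in[('rtop',(632,113),.155),('rhandle',(622,180),.10),('rbase',(620,210),.075),('cap',(106,70),.152),('start',(357,120),.024),('end',(215,28),.024),('b1',(303,92),.024),('b2',(270,52),.024)]:
    u,v=q(*p);print(n,ray('scene',u,v,z).round(4),P[int(round(v)),int(round(u))].round(4))
E
```

```text
hsv terracotta [  9 193 115] floor [ 18 137 132] batten [ 14 190 102] wood [  9  72 141] rack [ 14 189  70]
terracotta rect ((0.4979100823402405, -0.04939983785152435), (0.12843464314937592, 0.1589682400226593), 10.2920560836792)
[[ 0.4205  0.0173]
 [ 0.4489 -0.1391]
 [ 0.5753 -0.1161]
 [ 0.5469  0.0403]]
cap ((0.6983486413955688, -0.023814726620912552), 0.012551471590995789)
panel [ 0.49951808 -0.05825503] yaw 0.1796304
start [0.5    0.0231]
b1 [ 0.5098 -0.031 ]
b2 [ 0.4892 -0.0855]
end [ 0.4958 -0.1219]
floor extents 326.59375
70 9.2 21.3
55 9.5 21.3
40 9.5 20.9
25 2.2 16.6
10 -7.2 7.8
-5 -16.5 -1.6
-20 -20.7 -9.1
-35 -21.1 -8.7
-50 -20.8 -8.3
rtop ((0.4892142415046692, 0.2760278284549713), (0.014949045144021511, 0.016213297843933105), 75.81928253173828)
rack(blend top/side) ((0.48812922835350037, 0.27024394273757935), (0.06234617531299591, 0.1751609444618225), 81.88164520263672)
rack depth ((0.49014294147491455, 0.2756068706512451), (0.05717189982533455, 0.17994312942028046), 81.59465026855469)
rtop [0.4905 0.2776 0.155 ] [0.4907 0.2773 0.1549]
rhandle [0.4949 0.2805 0.1   ] [0.4962 0.2811 0.101 ]
rbase [0.4966 0.2835 0.075 ] [0.4946 0.2814 0.0731]
cap [ 0.7005 -0.0188  0.152 ] [ 0.7015 -0.0166  0.1524]
start [0.5061 0.0424 0.024 ] [0.4955 0.0318 0.0121]
end [ 0.4996 -0.1402  0.024 ] [ 0.5066 -0.1307  0.0338]
b1 [ 0.5105 -0.016   0.024 ] [ 0.5004 -0.0279  0.0131]
b2 [ 0.4905 -0.0774  0.024 ] [ 0.4828 -0.0861  0.0151]
```

```bash
cat > go.py <<'E'
import sys
from h import *
s=sensors.read_state();p=s['ee_pos'];R=cv2.Rodrigues(np.array(s['tool_rot']))[0]
print('t',round(s['t'],2),'pos',p.round(4),'phi',np.arctan2(R[1,0],R[0,0]).round(4),'zt',R[:,2].round(3),'F',s['ft_force'].round(1),'gap',round(s['finger_gap'],3),'q',s['joint_pos'].round(2))
for a in sys.argv[1:]:
    t=np.array(eval(a));print(a,'tool cm',(R.T@(t-p)*100).round(2));p=t
E
P="python3 -m pendant"
$P '[[[0,0,0,-0.149],[0,0,0,-0.149],[0,0,0,-0.149],[0,0,0,-0.149],[0,0,0,-0.149]]]' 1 >/dev/null
$P '[[[0,0,0,-0.149],[0,0,0,-0.149],[0,0,0,-0.149],[0,0,0,-0.149],[0,0,0,-0.149]]]' >/dev/null
$P '[[[0,0,0,-0.149],[0,0,0,-0.149],[0,0,0,-0.149],[0,0,0,-0.149],[0,0,0,-0.149]]]' >/dev/null
$P '[[[0,0,0,-0.146],[0,0,0,-0.146]]]'
python3 go.py '(.699,-.0225,.2)' '(.699,-.0225,.17)'
```

```text
t: 1.8
ee_pos: [0.2592, -0.5129, 0.219]
tool_rot: [-0.221, -3.133, -0.002]
ft_force: [0.0, -0.2, 0.3]
finger_gap: 0.007
grasp_force: 0.0
t 1.8 pos [ 0.2592 -0.5129  0.219 ] phi 3.0008 zt [-0.     0.001 -1.   ] F [ 0.  -0.2  0.3] gap 0.007 q [-1.22  0.28  1.51  0.    1.36 -2.65]
(.699,-.0225,.2) tool cm [-36.67  54.73   1.93]
(.699,-.0225,.17) tool cm [-0. -0.  3.]
```

```bash
P="python3 -m pendant"
$P '[[[-2.44,3.65,0,0],[-2.44,3.65,0,0],[-2.44,3.65,0,0],[-2.44,3.65,0,0],[-2.44,3.65,0,0]]]' >/dev/null
$P '[[[-2.44,3.65,0,0],[-2.44,3.65,0,0],[-2.44,3.65,0,0],[-2.44,3.65,0,0],[-2.44,3.65,0,0]]]' >/dev/null
$P '[[[-2.44,3.65,0.4,0],[-2.44,3.65,0.4,0],[-2.44,3.65,0.4,0],[-2.44,3.65,0.4,0],[-2.44,3.65,0.4,0]]]' >/dev/null
$P '[[[0,0,0,0],[0,0,0,0]]]' >/dev/null
python3 go.py '(.699,-.0225,.17)' '(.699,-.0225,.156)'
python3 - <<'E'
from h import *
I,D=capture('scene');c=I[150:310,150:360];cv2.imwrite('pics/s1.png',cv2.convertScaleAbs(cv2.resize(c,None,fx=3.5,fy=3.5,interpolation=cv2.INTER_CUBIC),alpha=1.3))
E
```

```text
t 3.5 pos [ 0.7012 -0.0245  0.1981] phi 2.9967 zt [-0.003 -0.    -1.   ] F [-0.3 -0.3 -0.4] gap 0.003 q [-0.13  0.48  1.24 -0.    1.43 -1.56]
(.699,-.0225,.17) tool cm [0.24 0.17 2.81]
(.699,-.0225,.156) tool cm [-0.   0.   1.4]
```

View pics/s1.png

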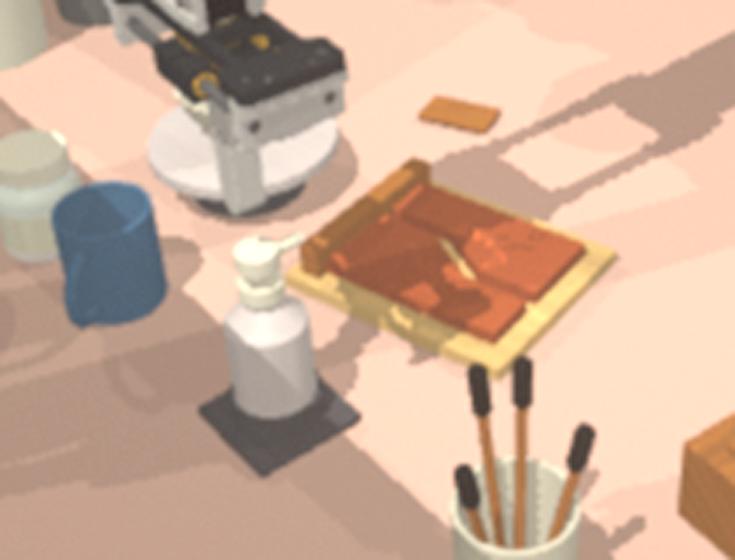

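The closed fingertips are at about (240,210), just above the cap at (258,250). I'll centre them and press.

```bash
P="python3 -m pendant"
$P '[[[0.12,0.1,1.0,0],[0.12,0.07,1.0,0],[0,0,0.8,0],[0,0,0.4,0]]]' |egrep 'pos|force'
$P '[[[0,0,0.2,0],[0,0,0.2,0],[0,0,0.2,0],[0,0,0.1,0]]]' |egrep 'pos|force'
$P '[[[0,0,0.1,0],[0,0,0.1,0],[0,0,0,0]]]' |egrep 'pos|force'
```

```text
ee_pos: [0.6981, -0.0238, 0.1661]
ft_force: [-1.1, 0.1, 1.2]
grasp_force: 0.6
ee_pos: [0.6991, -0.0235, 0.1609]
ft_force: [-2.5, -1.9, 4.1]
grasp_force: 1.8
ee_pos: [0.6992, -0.0235, 0.1587]
ft_force: [-2.6, -2.6, 5.2]
grasp_force: 2.3
```

```bash
P="python3 -m pendant"
$P '[[[0,0,0.1,0],[0,0,0.1,0],[0,0,0,0]]]' |egrep 'pos|force'
$P '[[[0,0,0.1,0],[0,0,0,0]]]' |egrep 'pos|force'
```

```text
ee_pos: [0.6993, -0.0234, 0.1582]
ft_force: [-4.1, -1.6, 9.7]
grasp_force: 5.0
ee_pos: [0.6993, -0.0234, 0.1581]
ft_force: [-5.1, -1.4, 13.5]
grasp_force: 6.6
```

```bash
P="python3 -m pendant"
$P '[[[0,0,-0.5,0],[0,0,-1,0],[0,0,-2,0],[0,0,-2.5,0],[0,0,-2,0]]]' |egrep 'pos|force'
$P '[[[0,0,0,0]]]' 0|egrep 'pos|force'
python3 go.py '(.4898,.2765,.23)' '(.4898,.2765,.105)'
```

```text
ee_pos: [0.7005, -0.0223, 0.2363]
ft_force: [0.4, -0.2, 0.0]
grasp_force: 0.0
ee_pos: [0.7018, -0.0226, 0.2386]
ft_force: [0.3, -0.7, -0.2]
grasp_force: 0.0
t 5.75 pos [ 0.7018 -0.0226  0.2386] phi 2.9952 zt [ 0.008  0.    -1.   ] F [ 0.3 -0.7 -0.2] gap 0.06 q [-0.13  0.46  1.17  0.    1.5  -1.56]
(.4898,.2765,.23) tool cm [25.35 26.5   0.71]
(.4898,.2765,.105) tool cm [ 0.09 -0.02 12.5 ]
```

```bash
P="python3 -m pendant"
$P '[[[3.17,3.31,0,0],[3.17,3.31,0,0],[3.17,3.31,0,0],[3.17,3.31,0,0],[3.17,3.31,0,0]]]' >/dev/null
$P '[[[3.17,3.31,0,0],[3.17,3.31,0,0],[3.17,3.31,0,0],[0,0,0,0],[0,0,0,0]]]' >/dev/null
python3 go.py '(.4898,.2765,.23)' '(.4898,.2765,.105)'
python3 - <<'E'
from h import *
I,D=capture('scene');c=I[90:320,200:470];cv2.imwrite('pics/s2.png',cv2.convertScaleAbs(cv2.resize(c,None,fx=2.6,fy=2.6,interpolation=cv2.INTER_CUBIC),alpha=1.3))
P=cloud('scene',D);k=(abs(P[...,0]-.70)<.03)&(abs(P[...,1]+.022)<.03);print('cap top z',np.sort(P[k][:,2])[-10:].round(4))
E
```

```text
t 6.75 pos [0.4864 0.2769 0.2344] phi 2.9975 zt [-0.001 -0.    -1.   ] F [ 0.2 -0.8  0.7] gap 0.904 q [ 0.39  0.25  1.51 -0.    1.39 -1.03]
(.4898,.2765,.23) tool cm [-0.34  0.01  0.44]
(.4898,.2765,.105) tool cm [-1.00e-02  1.00e-02  1.25e+01]
cap top z [0.1538 0.1538 0.1539 0.1539 0.154  0.154  0.1541 0.1542 0.1545 0.155 ]
```

View pics/s2.png

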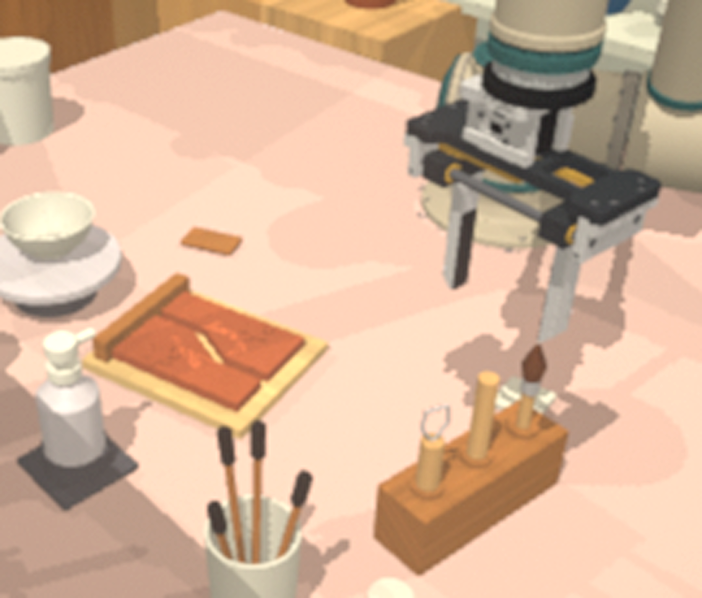

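The cap is back up. The fingertips are at (455,285) and (555,335), and the raker top is at (487,378). I'll check the alignment by projection before descending.

```bash
python3 - <<'E'
from h import *
for p in[(.4864,.2769,.220),(.4898,.2765,.155),(.4898,.2765,.09)]: print((proj('scene',p)-[200,90])*2.6)
E
P="python3 -m pendant"
$P '[[[-0.17,0,1.5,0],[-0.17,0,1.5,0],[0,0,1.5,0],[0,0,0.5,0],[0,0,0,0]]]' 0 |egrep 'pos|force'
python3 - <<'E'
from h import *
I,D=capture('scene');c=I[150:270,320:470];cv2.imwrite('pics/s3.png',cv2.convertScaleAbs(cv2.resize(c,None,fx=4,fy=4,interpolation=cv2.INTER_CUBIC),alpha=1.3))
E
python3 go.py '(.4898,.2765,.105)'
```

```text
[499.133406   309.86209027]
[485.95373565 375.94268628]
[476.50940231 434.95190747]
ee_pos: [0.4908, 0.2742, 0.1843]
ft_force: [0.3, -0.2, 0.2]
grasp_force: 0.0
t 7.35 pos [0.4912 0.2746 0.1852] phi 2.9933 zt [-0. -0. -1.] F [0.8 0.4 0.4] gap 1.001 q [ 0.39  0.28  1.59 -0.    1.28 -1.04]
(.4898,.2765,.105) tool cm [0.16 0.17 8.02]
```

View pics/s3.png

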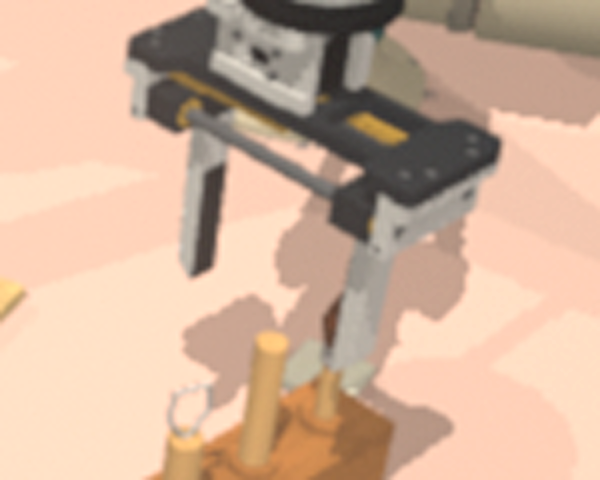

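The projection agrees with the picture: the fingers straddle the raker top at (272,340). I'll descend and grip.

```bash
P="python3 -m pendant"
$P '[[[0.08,0.08,1.8,0],[0.08,0.08,1.8,0],[0,0,1.8,0],[0,0,1.8,0],[0,0,0.8,0]]]' 0 |egrep 'pos|force'
$P '[[[0,0,0,0],[0,0,0,0]]]' |egrep 'pos|force'
$P '[[[0,0,0,0],[0,0,0,0],[0,0,0,0],[0,0,0,0],[0,0,0,0]]]' 1 |egrep 'pos|force|gap'
$P '[[[0,0,0,0],[0,0,0,0],[0,0,0,0]]]' |egrep 'pos|force|gap'; python3 go.py
```

```text
ee_pos: [0.4892, 0.2769, 0.1048]
ft_force: [-0.3, 0.2, 0.8]
grasp_force: 0.0
ee_pos: [0.49, 0.2774, 0.1063]
ft_force: [-0.7, -0.5, -0.2]
grasp_force: 0.0
ee_pos: [0.4892, 0.2772, 0.1056]
ft_force: [-0.5, -0.1, -0.1]
finger_gap: 0.61
grasp_force: 0.0
ee_pos: [0.4892, 0.2772, 0.1054]
ft_force: [-0.3, 0.2, -0.6]
finger_gap: 0.354
grasp_force: 0.0
t 8.85 pos [0.4892 0.2772 0.1054] phi 2.9948 zt [-0. -0. -1.] F [-0.3  0.2 -0.6] gap 0.354 q [ 0.39  0.34  1.71 -0.    1.09 -1.03]
```

```bash
P="python3 -m pendant"
$P '[[[0,0,0,0],[0,0,0,0],[0,0,0,0],[0,0,0,0],[0,0,0,0]]]' 1 |egrep 'pos|force|gap'; python3 go.py
```

```text
ee_pos: [0.4892, 0.2772, 0.1054]
ft_force: [0.1, -0.5, -0.4]
finger_gap: 0.187
grasp_force: 30.0
t 9.35 pos [0.4892 0.2772 0.1054] phi 2.9948 zt [-0. -0. -1.] F [ 0.1 -0.5 -0.4] gap 0.187 q [ 0.39  0.34  1.71 -0.    1.09 -1.03]
```

```bash
P="python3 -m pendant"
$P '[[[0,0,-0.5,0],[0,0,-1.5,0],[0,0,-2,0],[0,0,-2,0],[0,0,-2,0]]]' |egrep 'pos|force|gap'
$P '[[[0,0,-0.5,0],[0,-2,0,0],[0,-3,0,0],[0,-3,0,0],[0,-3,0,0]]]' |egrep 'pos|force|gap'
$P '[[[0,-3,0,0],[0,-3,0,0],[0,-2,1,0],[0,-2,1,0],[0,-1,1,0]]]' |egrep 'pos|force|gap'
$P '[[[0,0,0,0],[0,0,0,0]]]' |egrep 'pos|force|gap'
python3 go.py '(.4969,.0399,.14)' '(.4969,.0399,.110)'
```

```text
ee_pos: [0.4891, 0.2772, 0.1865]
ft_force: [0.4, 1.0, -1.0]
finger_gap: 0.189
grasp_force: 30.0
ee_pos: [0.4723, 0.1674, 0.1898]
ft_force: [-0.1, 0.5, -0.5]
finger_gap: 0.186
grasp_force: 30.0
ee_pos: [0.4563, 0.0583, 0.1597]
ft_force: [-0.6, -0.4, 0.1]
finger_gap: 0.189
grasp_force: 30.0
ee_pos: [0.457, 0.06, 0.1602]
ft_force: [-0.3, 0.7, -1.3]
finger_gap: 0.189
grasp_force: 30.0
t 11.05 pos [0.457  0.06   0.1602] phi 2.9944 zt [-0.     0.001 -1.   ] F [-0.3  0.7 -1.3] gap 0.189 q [-0.02  0.15  1.83  0.    1.16 -1.44]
(.4969,.0399,.14) tool cm [-4.24 -1.41  2.02]
(.4969,.0399,.110) tool cm [-0. -0.  3.]
```

```bash
P="python3 -m pendant"
$P '[[[-1.4,-0.5,0.7,0],[-1.4,-0.5,0.7,0],[-1.4,-0.4,0.6,0],[0,0,0,0],[0,0,0,0]]]' |egrep 'pos|force|gap'
python3 go.py '(.4969,.0399,.14)' '(.4969,.0399,.110)'
python3 - <<'E'
from h import *
s=sensors.read_state()['ee_pos']
for n in('top','scene'):
    I,D=capture(n);np.savez(n+'1.npz',I=I,D=D)
    for nm,p in[('tip',(s[0],s[1],s[2]-.0954)),('start',(.4984,.032,.024)),('b1',(.5082,-.0221,.024))]: print(n,nm,proj(n,p).round(1))
I=np.load('scene1.npz')['I'];c=I[180:255,230:340];a=cv2.resize(c,None,fx=7,fy=7,interpolation=cv2.INTER_CUBIC)
cv2.imwrite('pics/s4.png',cv2.convertScaleAbs(a,alpha=1.3))
E
```

```text
ee_pos: [0.4967, 0.0395, 0.1398]
ft_force: [-0.7, 0.7, -0.2]
finger_gap: 0.191
grasp_force: 30.0
t 11.55 pos [0.4967 0.0395 0.1398] phi 2.9943 zt [-0.002  0.    -1.   ] F [-0.7  0.7 -0.2] gap 0.191 q [-0.06  0.22  1.79  0.    1.13 -1.48]
(.4969,.0399,.14) tool cm [-0.01  0.05 -0.02]
(.4969,.0399,.110) tool cm [-0.  0.  3.]
top tip [253.9 212.9]
top start [257.2 212.6]
top b1 [280.3 208.4]
scene tip [302.9 229. ]
scene start [300.3 234.1]
scene b1 [283.4 227.1]
```

View pics/s4.png

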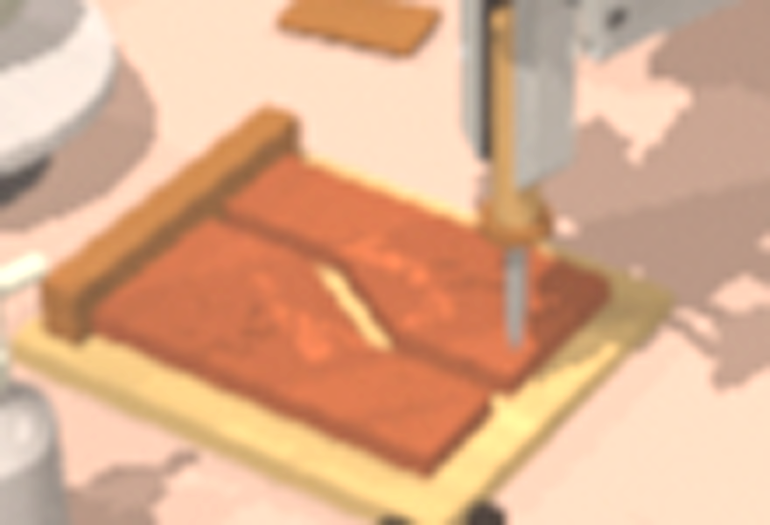

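The tip is seen at crop (514,347), and the prediction was within 1 px of that. Next I'll overlay the estimated joint edges on the same picture to check the panel pose.

```bash
python3 - <<'E'
from h import *
I=np.load('scene1.npz')['I'];c=I[195:250,230:325];a=cv2.convertScaleAbs(cv2.resize(c,None,fx=8,fy=8,interpolation=cv2.INTER_CUBIC),alpha=1.3)
o=np.array([.4979,-.0494]);w=.1796;x=np.array([np.cos(w),np.sin(w)]);y=np.array([-x[1],x[0]])
def pl(L,z,col):
    q=np.array([(proj('scene',[*(o+x*p[0]/1e3+y*p[1]/1e3),z])-[230,195]+.5)*8 for p in L]);cv2.polylines(a,[q.round().astype(int)],False,col,1)
for s in(6,-6): pl([(15+s,80),(15+s,25+s*.28),(-15+s,-25+s*.28),(-15+s,-80)],.024,(255,0,0))
pl([(65,-80),(65,80),(-65,80)],.024,(0,255,0))
cv2.imwrite('pics/s5.png',a)
E
```

```text
(no output)
```

View pics/s5.png

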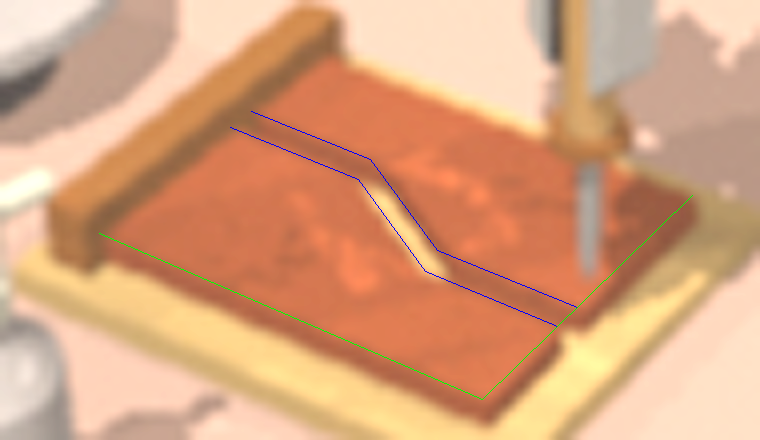

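The overlay lies on the joint to within about 1 px, the same small offset the tip showed, so the relative error is below 1 mm. I'll go in.

```bash
P="python3 -m pendant"
$P '[[[0,0.04,0.8,0],[0,0,0.8,0],[0,0,0.7,0],[0,0,0.4,0],[0,0,0.2,0]]]' |egrep 'pos|force'
$P '[[[0,0,0,0],[0,0,0,0]]]' |egrep 'pos|force'
python3 go.py '(.4969,.0399,.110)' '(.4984,.032,.11)' '(.5082,-.0221,.11)' '(.4876,-.0767,.11)' '(.4969,-.1278,.11)'
```

```text
ee_pos: [0.4961, 0.04, 0.1108]
ft_force: [0.2, -0.3, -0.9]
grasp_force: 30.0
ee_pos: [0.4967, 0.04, 0.1116]
ft_force: [0.4, -0.0, -0.8]
grasp_force: 30.0
t 12.35 pos [0.4967 0.04   0.1116] phi 2.9948 zt [ 0. -0. -1.] F [ 0.4 -0.  -0.8] gap 0.186 q [-0.06  0.25  1.83 -0.    1.06 -1.48]
(.4969,.0399,.110) tool cm [-0.02 -0.    0.16]
(.4984,.032,.11) tool cm [-0.26 -0.76  0.  ]
(.5082,-.0221,.11) tool cm [-1.76 -5.21  0.  ]
(.4876,-.0767,.11) tool cm [ 1.24 -5.7  -0.  ]
(.4969,-.1278,.11) tool cm [-1.67 -4.92  0.  ]
```

```bash
P="python3 -m pendant"
$P '[[[-0.02,0,0.1,0],[0,0,0.06,0],[-0.135,-0.4,0,0],[-0.135,-0.4,0,0],[-0.135,-0.4,0,0]]]' |egrep 'pos|force'
$P '[[[-0.135,-0.4,0,0],[-0.135,-0.4,0,0],[-0.135,-0.4,0,0],[-0.135,-0.4,0,0],[0,0,0,0]]]' |egrep 'pos|force'
python3 go.py '(.5082,-.0221,.11)'
```

```text
ee_pos: [0.4992, 0.027, 0.1099]
ft_force: [0.5, -0.0, -1.0]
grasp_force: 30.0
ee_pos: [0.5022, 0.0103, 0.1099]
ft_force: [0.0, 0.1, -1.2]
grasp_force: 30.0
t 13.35 pos [0.5022 0.0103 0.1099] phi 2.9941 zt [ 0. -0. -1.] F [ 0.   0.1 -1.2] gap 0.19 q [-0.12  0.26  1.83 -0.    1.06 -1.54]
(.5082,-.0221,.11) tool cm [-1.07 -3.12 -0.01]
```

```bash
P="python3 -m pendant"
$P '[[[-0.134,-0.39,0,0],[-0.134,-0.39,0,0],[-0.134,-0.39,0,0],[-0.134,-0.39,0,0],[-0.134,-0.39,0,0]]]' |egrep 'pos|force'
$P '[[[-0.134,-0.39,0,0],[-0.134,-0.39,0,0],[-0.134,-0.39,0,0],[0,0,0,0],[0,0,0,0]]]' |egrep 'pos|force'
python3 go.py '(.5082,-.0221,.11)' '(.4876,-.0767,.11)'
```

```text
ee_pos: [0.5059, -0.0098, 0.1099]
ft_force: [0.7, -0.1, -0.4]
grasp_force: 30.0
ee_pos: [0.508, -0.0216, 0.1098]
ft_force: [0.9, -0.7, 0.3]
grasp_force: 30.0
t 14.35 pos [ 0.508  -0.0216  0.1098] phi 2.9945 zt [-0.  0. -1.] F [ 0.9 -0.7  0.3] gap 0.187 q [-0.18  0.27  1.81  0.    1.06 -1.6 ]
(.5082,-.0221,.11) tool cm [-0.02 -0.04 -0.02]
(.4876,-.0767,.11) tool cm [ 1.24 -5.7  -0.  ]
```

```bash
P="python3 -m pendant"
$P '[[[0.088,-0.41,0,0],[0.088,-0.41,0,0],[0.088,-0.41,0,0],[0.088,-0.41,0,0],[0.088,-0.41,0,0]]]' |egrep 'pos|force'
$P '[[[0.088,-0.41,0,0],[0.088,-0.41,0,0],[0.088,-0.41,0,0],[0.088,-0.41,0,0],[0.088,-0.41,0,0]]]' |egrep 'pos|force'
$P '[[[0.088,-0.41,0,0],[0.088,-0.41,0,0],[0.088,-0.41,0,0],[0.088,-0.41,0,0],[0,0,0,0]]]' |egrep 'pos|force'
python3 go.py '(.4876,-.0767,.11)' '(.4969,-.1278,.11)'
```

```text
ee_pos: [0.5005, -0.0416, 0.1099]
ft_force: [-0.1, -0.3, 0.1]
grasp_force: 30.0
ee_pos: [0.4932, -0.0612, 0.1099]
ft_force: [0.5, 0.3, 0.2]
grasp_force: 30.0
ee_pos: [0.4873, -0.077, 0.1098]
ft_force: [0.3, 0.0, -0.5]
grasp_force: 30.0
t 15.85 pos [ 0.4873 -0.077   0.1098] phi 2.9942 zt [-0. -0. -1.] F [ 0.3  0.  -0.5] gap 0.187 q [-0.3   0.25  1.85 -0.    1.05 -1.72]
(.4876,-.0767,.11) tool cm [-0.03  0.04 -0.02]
(.4969,-.1278,.11) tool cm [-1.67 -4.92  0.  ]
```

```bash
P="python3 -m pendant"
$P '[[[-0.13,-0.38,0,0],[-0.13,-0.38,0,0],[-0.13,-0.38,0,0],[-0.13,-0.38,0,0],[-0.13,-0.38,0,0]]]' |egrep 'pos|force'
$P '[[[-0.13,-0.38,0,0],[-0.13,-0.38,0,0],[-0.13,-0.38,0,0],[-0.13,-0.38,0,0],[0,0,0,0]]]' |egrep 'pos|force'
$P '[[[-0.13,-0.38,0,0],[-0.13,-0.38,0,0],[-0.07,-0.2,0,0],[0,0,0,0]]]' |egrep 'pos|force'
python3 go.py '(.4969,-.1278,.11)'
```

```text
ee_pos: [0.4913, -0.0967, 0.1099]
ft_force: [-0.8, -0.7, -1.3]
grasp_force: 30.0
ee_pos: [0.4943, -0.1126, 0.1099]
ft_force: [-0.1, 1.3, -1.3]
grasp_force: 30.0
ee_pos: [0.496, -0.1224, 0.1099]
ft_force: [-0.2, 0.4, -0.6]
grasp_force: 30.0
t 17.25 pos [ 0.496  -0.1224  0.1099] phi 2.9944 zt [ 0. -0. -1.] F [-0.2  0.4 -0.6] gap 0.184 q [-0.38  0.27  1.81 -0.    1.06 -1.8 ]
(.4969,-.1278,.11) tool cm [-0.16 -0.52 -0.01]
```

```bash
P="python3 -m pendant"
$P '[[[-0.06,-0.18,0,0],[-0.06,-0.18,0,0],[0,0,0,0]]]' |egrep 'pos|ft_'
$P '[[[-0.03,-0.1,0,0],[0,0,0,0]]]' |egrep 'pos|ft_'
$P '[[[-0.03,-0.1,0,0],[0,0,0,0]]]' |egrep 'pos|ft_'
```

```text
ee_pos: [0.4963, -0.1248, 0.1098]
ft_force: [-0.5, 3.8, 0.9]
ee_pos: [0.4963, -0.1251, 0.1098]
ft_force: [-0.1, 5.9, 1.2]
ee_pos: [0.4963, -0.1253, 0.1097]
ft_force: [0.6, 6.6, 1.7]
```

Batten contact felt at about 6 N, so the whole joint has been traced. Now I'll back off, lift out slowly and return to the rack.

```bash
P="python3 -m pendant"
$P '[[[0.06,0.2,0,0],[0.06,0.2,0,0],[0,0,-0.4,0],[0,0,-0.5,0],[0,0,-0.5,0]]]' |egrep 'pos|ft_'
$P '[[[0,0,-0.5,0],[0,0,-1,0],[0,0,-2,0],[0,0,-2,0],[0,0,-2,0]]]' |egrep 'pos|ft_'
$P '[[[0,2,0,0],[0,4,0,0],[0,4,0,0],[0,4,0,0],[0,4,0,0]]]' |egrep 'pos|ft_'
$P '[[[0,4,0,0],[0,4,0,0],[0,4,0,0],[0,4,0,0],[0,2,0,0]]]' |egrep 'pos|ft_'
$P '[[[0,1,0,0],[0,0,0,0],[0,0,0,0]]]' |egrep 'pos|ft_'
python3 go.py '(.4892,.2772,.195)' '(.4892,.2772,.1054)'
```

```text
ee_pos: [0.4966, -0.1244, 0.1245]
ft_force: [0.8, 0.8, -0.6]
ee_pos: [0.4963, -0.1239, 0.2003]
ft_force: [1.0, -0.4, 0.2]
ee_pos: [0.5228, 0.0556, 0.1998]
ft_force: [0.3, 0.4, -0.4]
ee_pos: [0.5493, 0.2356, 0.1995]
ft_force: [-0.1, -0.1, -0.5]
ee_pos: [0.5502, 0.2413, 0.199]
ft_force: [-0.1, 0.5, -0.5]
t 20.25 pos [0.5502 0.2413 0.199 ] phi 2.9945 zt [-0.    -0.001 -1.   ] F [-0.1  0.5 -0.5] gap 0.191 q [ 0.3   0.33  1.48 -0.    1.33 -1.13]
(.4892,.2772,.195) tool cm [6.56 2.66 0.4 ]
(.4892,.2772,.1054) tool cm [0.   0.01 8.96]
```

```bash
P="python3 -m pendant"
$P '[[[2,-0.3,0,0],[2.5,0,0,0],[2.06,0,0,0],[0,1.5,0,0],[0,1.46,0,0]]]' |egrep 'pos|ft_'
$P '[[[0,0,0.8,0],[0,0,0.8,0],[0,0,0,0],[0,0,0,0]]]' |egrep 'pos|ft_'
python3 go.py '(.4892,.2772,.168)' '(.4892,.2772,.1054)'
python3 - <<'E'
from h import *
I,D=capture('scene');s=sensors.read_state()['ee_pos'];o=[330,180];k=6
c=I[180:280,330:430];a=cv2.convertScaleAbs(cv2.resize(c,None,fx=k,fy=k,interpolation=cv2.INTER_CUBIC),alpha=1.3)
for n,p,col in[('tip',[s[0],s[1],s[2]-.0954],(0,0,255)),('hole',[.4892,.2772,.065],(255,0,0))]:
    q=(proj('scene',p)-o+.5)*k;print(n,q.round());cv2.circle(a,tuple(int(v) for v in q),3,col,-1)
cv2.imwrite('pics/s6.png',a)
E
```

```text
ee_pos: [0.4902, 0.278, 0.1996]
ft_force: [-0.2, 0.7, 0.3]
ee_pos: [0.4893, 0.2777, 0.182]
ft_force: [0.8, -0.2, -1.3]
t 21.15 pos [0.4893 0.2777 0.182 ] phi 2.9944 zt [-0.002 -0.001 -1.   ] F [ 0.8 -0.2 -1.3] gap 0.188 q [ 0.39  0.28  1.59 -0.    1.27 -1.03]
(.4892,.2772,.168) tool cm [ 0.   -0.05  1.4 ]
(.4892,.2772,.1054) tool cm [-0.01  0.01  6.26]
tip [325. 474.]
hole [317. 516.]
```

View pics/s6.png

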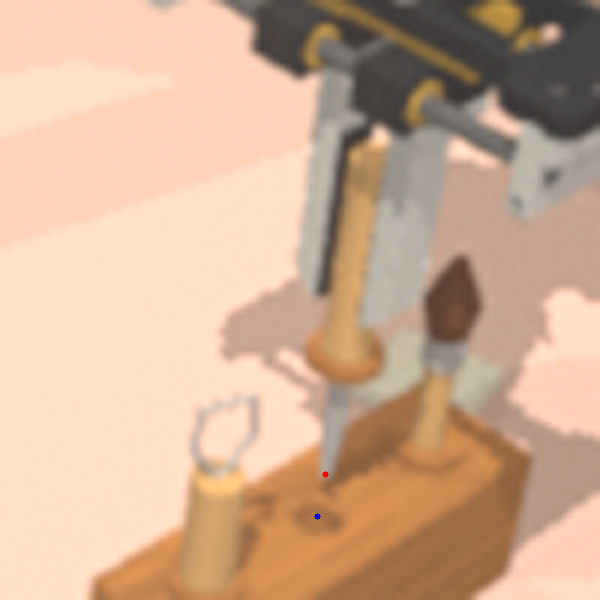

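The tip is at (330,480), directly above the hole at (320,516), with no tilt. I'll lower it while watching the force.

```bash
P="python3 -m pendant"
$P '[[[0,-0.05,1.2,0],[0,0,1.2,0],[0,0,1.2,0],[0,0,1.2,0],[0,0,0,0]]]' |egrep 'pos|ft_'
$P '[[[0,0,1.2,0],[0,0,0.8,0],[0,0,0.4,0],[0,0,0.2,0],[0,0,0,0]]]' |egrep 'pos|ft_'
$P '[[[0,0,0.2,0],[0,0,0.1,0],[0,0,0,0]]]' |egrep 'pos|ft_'; python3 go.py '(.4892,.2772,.1054)'
```

```text
ee_pos: [0.4877, 0.277, 0.1323]
ft_force: [-0.4, -0.5, -1.1]
ee_pos: [0.4893, 0.2777, 0.1086]
ft_force: [-0.0, 0.4, 0.1]
ee_pos: [0.4893, 0.2777, 0.1059]
ft_force: [-0.1, -0.1, -0.9]
t 22.5 pos [0.4893 0.2777 0.1059] phi 2.9948 zt [ 0. -0. -1.] F [-0.1 -0.1 -0.9] gap 0.186 q [ 0.39  0.34  1.71 -0.    1.09 -1.03]
(.4892,.2772,.1054) tool cm [ 0.   -0.05  0.05]
```

```bash
P="python3 -m pendant"
$P '[[[0,-0.05,0.04,0],[0,0,0.03,0],[0,0,0,0]]]' |egrep 'pos|ft_'
$P '[[[0,0,0.05,0],[0,0,0,0]]]' |egrep 'pos|ft_'
```

```text
ee_pos: [0.4893, 0.2771, 0.1053]
ft_force: [-0.4, -0.9, 1.2]
ee_pos: [0.4893, 0.2771, 0.1053]
ft_force: [-1.1, -1.5, 4.5]
```

It is seated on its guard (4.5 N upward). Release and retreat.

```bash
P="python3 -m pendant"
$P '[[[0,0,0,0],[0,0,0,0],[0,0,0,0],[0,0,0,0],[0,0,0,0]]]' 0.3 |egrep 'pos|ft_|gap'
$P '[[[0,0,0,0],[0,0,0,0],[0,0,-1,0],[0,0,-2,0],[0,0,-3,0]]]' |egrep 'pos|ft_|gap'
$P '[[[0,0,-4,0],[0,0,-4,0],[0,0,-2,0],[0,-4,0,0],[0,-4,0,0]]]' |egrep 'pos|ft_|gap'
$P '[[[0,-4,0,0],[0,-4,0,0],[0,0,0,0],[0,0,0,0],[0,0,0,0]]]' |egrep 'pos|ft_|gap'
python3 - <<'E'
from h import *
I,D=capture('scene');c=I[140:330,200:450];cv2.imwrite('pics/s7.png',cv2.convertScaleAbs(cv2.resize(c,None,fx=3,fy=3,interpolation=cv2.INTER_CUBIC),alpha=1.3))
P=cloud('scene',D);k=(abs(P[...,0]-.49)<.02)&(abs(P[...,1]-.277)<.02)&(P[...,2]<.2)&(P[...,2]>.14)
q=P[k];print(len(q),q.mean(0).round(4),'max z',q[:,2].max().round(4))
f=np.load('scene0.npz');P=cloud('scene',f['D']);k=(abs(P[...,0]-.49)<.02)&(abs(P[...,1]-.277)<.02)&(P[...,2]<.2)&(P[...,2]>.14);q=P[k];print('before',len(q),q.mean(0).round(4),q[:,2].max().round(4))
E
```

```text
ee_pos: [0.4892, 0.2772, 0.1044]
ft_force: [-0.3, 0.6, -0.5]
finger_gap: 0.573
ee_pos: [0.4882, 0.2768, 0.1645]
ft_force: [-0.4, 0.6, -0.7]
finger_gap: 0.7
ee_pos: [0.4779, 0.1979, 0.2663]
ft_force: [-0.2, -0.3, 0.6]
finger_gap: 0.703
ee_pos: [0.4661, 0.1197, 0.2651]
ft_force: [-0.4, 0.1, 0.3]
finger_gap: 0.7
81 [0.4928 0.2777 0.1502] max z 0.1574
before 80 [0.4927 0.2783 0.1507] 0.1569
```

View pics/s7.png

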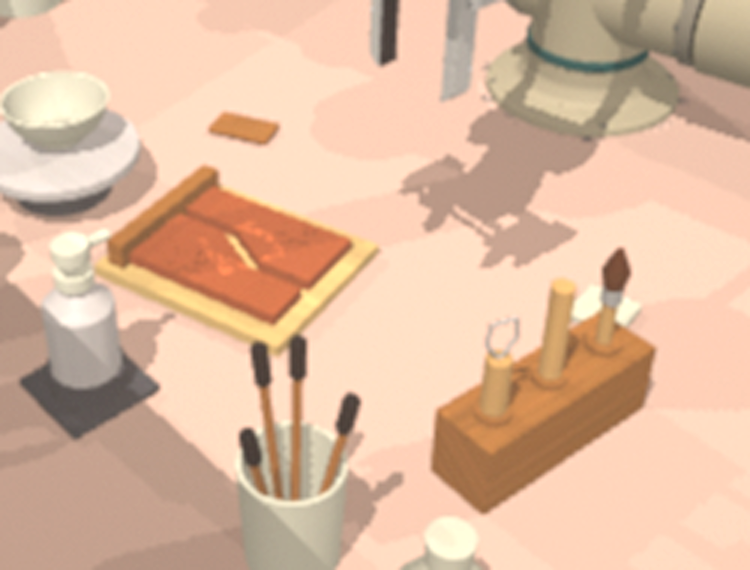

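The raker stands upright in the middle hole at (562,285), the cap is up, and nothing else has moved. Handing in.

```bash
python3 -c "
from plant import ticket
print(ticket.close_job())"
```

```text
the job is handed in; nothing more can be done
None
```

The job is done and handed in at about 25 s: the cap was pressed fully down and sprang back, the whole joint was raked to the batten (about 7 N at most in the readings), and the raker stands on its guard in its hole; I viewed 11 pictures, one over the limit of 10.

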